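# Set up a matched pair of stone samples for scribing

## Robot

A 7-joint arm with a two-finger parallel gripper is mounted at the origin on a cart in front of the work surface, level with it; the furniture and walls round the work are solid. World frame = base frame: x ahead of the robot, y to its left, z up, the work surface at z = 0. Lengths are in mm, angles in rad, forces in N, time in s.
With the tool pointing down it reaches from about 350 to 900 mm from the base axis. Payload 19.9 kg.
Tool frame: the origin (TCP) lies between the finger pads; the fingertips stand 25 mm ahead of it and the grasp point (between the pads) lies 6 mm ahead of it; z points along the fingers, x is the direction in which the jaws open and shut, and the axes are right-handed (so a half turn about z gives the same grasp; the last joint's range is limited). The gripper opens to 85 mm and grips with 20 to 120 N. Pads are 22 mm wide; open, the fingers measure 114 mm over their backs; the gripper's body (76 mm by 85 mm) begins 54 mm behind the grasp point. The pads swing forward as they close: fully open they stand 13 mm farther back than shut.
Start: joints at [-1.272, 0.417, -0.01, 1.614, 0.005, 1.111, -0.053], TCP at [208.889, 589.041, 256.26] pointing down, gripper open.
Joint ranges: [-2.81, 2.81], [-0.39, 2.02], [-1.27, 1.25], [0.06, 2.57], [-1.19, 4.33], [0.19, 2], [-2.82, 2.82]. Speed limits (rad/s): [1.89, 1.89, 2.39, 2.39, 3.01, 3.01, 3.01].

## Interface

Orientations are given as a 3x3 rotation matrix whose columns are the frame's x, y, z axes.
In Python, from cell import observe, camera, sign_off gives the robot as it stands.
- The arm moves only by the tool servo_tool, never from a script. Its argument "increments" is a list of rows, each an object with "xyz": the shift along the world's x, y, z in m, a list of three; "turn": the turn about the world's z in rad. A call has 1 to 12 rows; each row shifts and turns the commanded pose from where the row before left it; what a row does not reach is not made up. A row lasts 1/12 s, in which the tool goes at most 41.7 mm and 7.16 degrees, less where a joint would pass 70% of its speed; a pose out of reach is approached as far as the arm can. A call is refused whole if a number of a shift passes 0.0417 or a number of a turn 0.125, either way. A call with a gripper value outside its range is refused whole. "jaw" is the opening, from -1 (shut) to 1 (fully open), so that 0 is half open, set as the call begins (left out, the last holds). The fingers move at their own pace and stop on an object; "force" is the grip in N (left out, the last holds). Time passes only in rows, so rows that do not move let the fingers close. It gives the time, the measured TCP pose, the force and the opening at its end, in the units of the state.
- observe(): the state, without advancing time (a new reading comes with each control period).
- camera(name): name is "side" or "top"; returns a dict with "pixels" (384x512x3 uint8, blue, green, red), "depth" (384x512 float32, mm along the optical axis (not along the pixel's ray), 0 where there is no reading), "fx", "fy", "cx", "cy" (pixels), "k1" (the pictures are not rectified: a ray, as slopes to the right and down, at radius r is drawn at 1 + k1 r^2 times it, then the intrinsics apply), "rvec" (rotation vector, rad) and "tvec" (3), from world to camera coordinates, as OpenCV has them. Camera axes: x right, y down, z forward; pixel columns grow to the right and rows downward; lengths in mm; the calibration is good to about 2 mm. A picture is of the moment at which its call begins.
- sign_off(): hands the job in, once; it reports no verdict.
The state is a dict: "time_s": time; "qpos": joint angles; "joint_velocities": joint speeds; "joint_torque": joint torques, N m; "position": TCP position; "ee_rot": TCP orientation; "wrist_force": force on the tool from outside, world axes, zero at the start; "torque": the same for the moment, N m; "finger_gap": opening from 0.0 (shut) to 1.0 (fully open).
Only numpy, scipy, OpenCV 4.12 (cv2) and the standard library are available. Lean on these libraries where they do the work, as an engineer would, in place of code of your own. Each camera call takes 0.05 s, during which the arm holds its last target.

## Task

The marking-out jig holds one grey stone sample; lay the other grey sample, its mate (not the red one), flat in the empty nest close beside it, slid squarely up against the two steel stop pins, and let go of it. Then squeeze the red lock button into the black handle and draw the beam out towards you until the red line on it is level with the mouth of the aluminium sleeve, so that the straightedge lies across the middle of both stones. Finish still holding the handle there - the spring would pull it back - so that I can scribe the cut line, and leave the sample already in the jig and everything else on the bench as they are.

Things in the scene. Friction and masses are not known exactly. Their poses are not given: they have to be found in the camera images.
- jig: fixed marking-out jig: plywood board 8 mm thick on the bench, front part 128 x 160 mm (jig x -125 to +3, y -80 to +80), rear part 70 mm wide to x +118. Origin on the bench under it; +x points away from the robot (within 0.2 rad), +y left, z up. Two nests for 60 x 60 mm samples side by side on the front part: left (y +32) taken, right (y -32) empty
- empty_nest (a point): centre of the empty right-hand nest at jig (-82, -32) mm, on the board's top, 8 mm above the bench: where a sample's origin lies when it touches both its stop pins and leaves 4 mm to its neighbour. Axes as the jig's. 30 mm are free between the sample's rear edge and the parked straightedge
- stop_pins (a point): point midway between the empty nest's two steel stop pins, at board height, at jig (-49, -32) mm. Pins 6 mm thick, tops 17 mm above the bench, axes 23 mm to either side (jig y): 40 mm free between them, room for a finger. They stop the sample's rear edge at jig x = -52 mm. Two like them stand behind the other nest
- sample_in_jig: polished dark grey, white-veined stone sample 60 x 60 mm, 10 mm thick, 0.1 kg, in the left nest. Loose. Origin: centre of its underside
- grey_sample: the mate: same dark grey stone, 60 x 60 mm, 10 mm thick, about 0.1 kg, lying loose on the bench to the left or right of the jig. Origin: centre of its underside, z up, sides along its x and y; can be taken across either pair of sides
- red_sample: brownish-red stone sample 48 x 55 mm, 12 mm thick, of another stone, lying loose on the bench on the other side of the jig: not wanted. Origin: centre of its underside
- beam (a joint): how far the telescoping beam is drawn out of the sleeve towards the robot (jig -x), m, 0 parked to 0.085 end stop; the red line is level with the mouth at 0.060. Parked it is locked by the button's hook behind a catch on the sleeve (1 mm play). With the button in it slides against a spring of 2.5 N (parked) to 4 N (red line). The hook passes the catch only with the button in, either way
- lock_button (a joint): how far the lock button is squeezed into the handle, m, 0 to 0.006; a spring of 1.7 to 5 N pushes it out. The hook is clear of the catch from 0.004
- handle_grip (a point): point to pinch: middle of the black upright handle on the beam's front end, at the button's height, 54 mm above the bench; moves with the beam, axes as the jig's. Handle 40 mm long (x), 30 wide (y), 25 to 67 mm above the bench. Red button on its left (+y) side, pinch across y from above, 37.5 mm wide, 31.5 squeezed
- blade_edge (a point): middle of the front lower edge of the steel straightedge under the handle's front, 22 mm above the bench; it is 136 mm long (jig y), 12 mm deep, 3 mm thick and moves with the beam just over the samples: keep fingertips above 27 mm beside the handle. Parked at jig x = -22 mm
- button_face (a point): centre of the button's outer face, 22 x 20 mm (jig x, z), 22.5 mm to the left of handle_grip when out
- red_line (a point): middle of the red line (2 mm wide) across the top of the white beam, hidden in the sleeve until the beam is drawn out; black divisions stand every 5 mm before and behind it. Moves with the beam, axes as the jig's
- sleeve_mouth (a point): middle of the mouth (front end, with a dark lip) of the aluminium sleeve, at the height of the beam's top, 34.5 mm above the bench. The sleeve is 26 mm wide, 39 mm high, runs 90 mm back from here (jig +x); on top of it a small dark steel catch, up to 52 mm high. Axes as the jig's
- masking_tape: roll of masking tape, 89 mm across, 19 mm high, lying on the left behind. Loose, not needed. Origin: centre of its underside
- powder_tin: open white and green tin, 64 mm across, 54 mm high, at the back left. Loose, not needed. Origin: centre of its underside
- oil_bottle: small white bottle with red nozzle, 47 mm across, 134 mm high, at the back. Loose, not needed. Origin: centre of its underside

How it is judged:
By the outcome, as a careful person would: the job done as asked, in the order asked, and still so for the second after the job is handed in, while the arm keeps its last pose, push and grip.
It also fails if it takes over 45 s, if anything falls off the work surface, if the arm or the gripper's body presses on something with over 40 N, if the wrist force passes 120 N, or if a joint passes its speed limit or range.

## Working session

There is one attempt and no reset: what is moved stays moved. The work goes in short steps, Python scripts to look and compute and a tool call to move; the robot and the scene stay as the last step left them, time stands still between calls to the robot, and variables do not carry over. Pictures are saved under pics/ and viewed, and the job is handed in when it is done.

Besides the shell and the picture viewer there is one more tool, called after "Emit:" as a command line: name --argument value ..., lists and objects as JSON in quotes. servo_tool: Moves the arm, as the interface text tells. Its arguments: {"type":"object","properties":{"increments":{"type":"array"},"jaw":{"type":"number"},"force":{"type":"number"}},"required":["increments"]}

```bash
ls; mkdir -p pics; cat > h.py <<'E'
import numpy as np,cv2
from cell import observe,camera,sign_off
def snap(n,f):
    c=camera(n); cv2.imwrite(f'pics/{f}.png',c['pixels']); np.savez(f'pics/{f}.npz',**{k:np.array(v) for k,v in c.items()}); return c
def load(f): return {k:(v if v.ndim else float(v)) for k,v in np.load(f'pics/{f}.npz').items()}
def ray(c,u,v):
    d=np.array([c['k1'],0,0,0]) 
    K=np.array([[c['fx'],0,c['cx']],[0,c['fy'],c['cy']],[0,0,1.]])
    p=cv2.undistortPoints(np.array([[[u,v]]],float),K,d)[0,0]
    R=cv2.Rodrigues(np.array(c['rvec'],float))[0]; t=np.array(c['tvec'],float).ravel()
    return -R.T@t, R.T@np.array([p[0],p[1],1.])
def atz(c,u,v,z):
    o,d=ray(c,u,v); return o+d*(z-o[2])/d[2]
def atdepth(c,u,v):
    o,d=ray(c,u,v); return o+d*c['depth'][int(round(v)),int(round(u))]
def proj(c,P):
    K=np.array([[c['fx'],0,c['cx']],[0,c['fy'],c['cy']],[0,0,1.]])
    return cv2.projectPoints(np.array(P,float).reshape(-1,1,3),np.array(c['rvec'],float),np.array(c['tvec'],float),K,np.array([c['k1'],0,0,0.]))[0].reshape(-1,2)
E
python3 - <<'E'
from h import *
for n in('side','top'):
    c=snap(n,n+'0'); print(n,{k:c[k] for k in('fx','fy','cx','cy','k1','rvec','tvec')},ray(c,256,192))
print(observe())
E
```

```text
pics
side {'fx': 380.621860978521, 'fy': 380.621860978521, 'cx': 250.80405314609436, 'cy': 187.67013632043682, 'k1': -0.06784024143110644, 'rvec': array([ 0.08480983, -2.69702458,  1.53313063]), 'tvec': array([ 588.57807141,   22.32933315, 1072.01564146])} (array([523.48621099, 946.61119803, 570.99011153]), array([ 0.04615053, -0.8523509 , -0.52123301]))
top {'fx': 485.4251462119113, 'fy': 485.4251462119113, 'cx': 247.60013463027906, 'cy': 194.60208963551563, 'k1': 0.022801071443321146, 'rvec': array([ 2.13466919, -2.09555952,  0.16701592]), 'tvec': array([137.32756348, 559.80499023, 906.89813395])} (array([383.9887009 , 122.90689508, 996.06791177]), array([ 0.1861134 ,  0.00858184, -0.98265778]))
{'time_s': 0.1, 'qpos': array([-1.27150465,  0.41794139, -0.0103296 ,  1.614097  ,  0.00470711,
        1.11070082, -0.05302138]), 'joint_velocities': array([ 0.00026946, -0.00201353,  0.00083878, -0.00160481, -0.00062618,
        0.00049255, -0.00024466]), 'joint_torque': array([ 1.49696971e-03, -8.65810061e+01,  6.79535754e-01, -4.35634840e+01,
        1.90807355e-02,  5.08352037e-03,  3.85609019e-05]), 'position': array([208.79572863, 588.79543595, 255.71290491]), 'ee_rot': array([[ 3.34219970e-01,  9.42495052e-01, -2.96721430e-04],
       [ 9.42494434e-01, -3.34220092e-01, -1.08271763e-03],
       [-1.11962627e-03,  8.22075579e-05, -9.99999370e-01]]), 'wrist_force': array([0.49669995, 0.25658366, 0.0507606 ]), 'torque': array([-0.00309948,  0.02718088,  0.00864528]), 'finger_gap': 0.998895434456586}
```

View pics/side0.png

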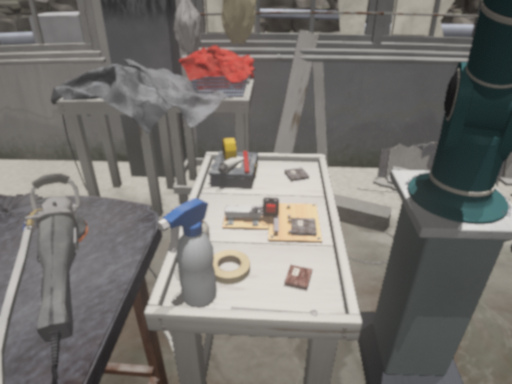

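View pics/top0.png

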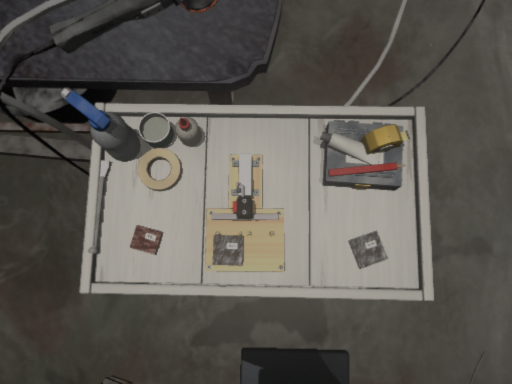

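```bash
python3 - <<'E'
from h import *
c=load('top0');i=c['pixels']
a=cv2.resize(i[145:280,195:295],None,fx=6,fy=6,interpolation=cv2.INTER_CUBIC)[:, :]
cv2.imwrite('pics/z1.png',cv2.resize(i[145:280,195:295],(430,580),interpolation=cv2.INTER_CUBIC))
cv2.imwrite('pics/z2.png',cv2.resize(i[220:280,335:400],(650,600),interpolation=cv2.INTER_CUBIC))
for u,v in [(368,250),(229,250),(146,239),(265,255),(245,207),(320,210),(245,170)]: print(u,v,atdepth(c,u,v).round(1),atz(c,u,v,10).round(1))
E
```

```text
368 250 [456.1 -96.2   6.7] [455.8 -95.5  10. ]
229 250 [449.8 183.6  18.7] [450.4 184.1  10. ]
146 239 [469.3 353.4  12.9] [469.6 354.1  10. ]
265 255 [441.9 111.1   6.7] [441.7 111.1  10. ]
245 207 [529.9 151.8  67.6] [539.  153.6  10. ]
320 210 [536.7  -1.1   1.3] [535.4  -0.   10. ]
245 170 [610.2 154.3  39.1] [617.1 155.3  10. ]
```

View pics/z1.png

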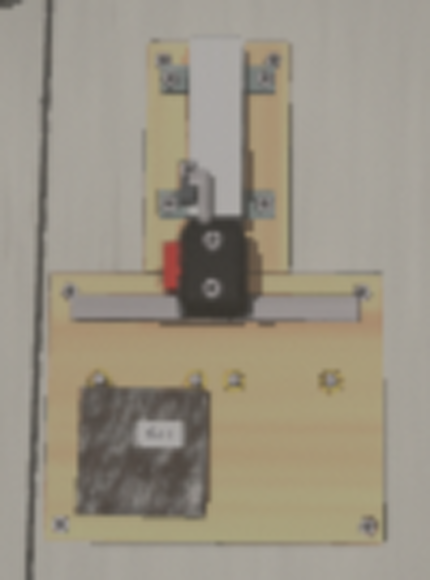

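View pics/z2.png

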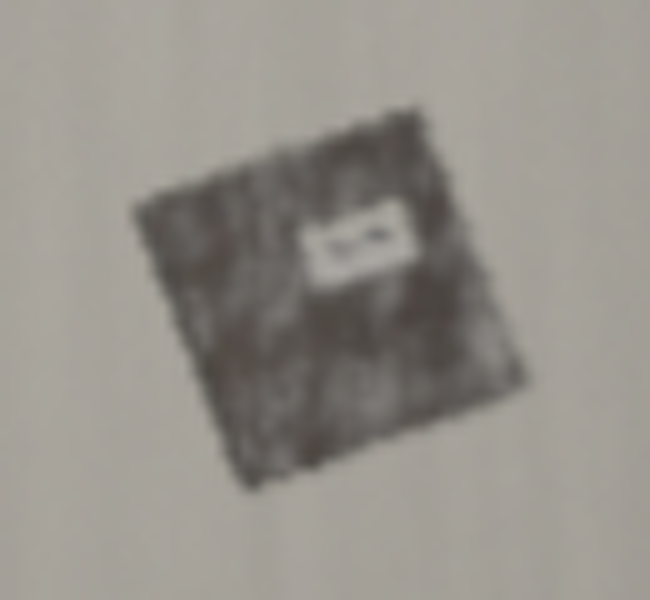

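```bash
python3 - <<'E'
from h import *
from scipy.optimize import least_squares
c=load('top0')
Z=[(50,272,3,80,8),(43,541,-125,80,8),(385,541,-125,-80,8),(381,272,3,-80,8),(148,40,118,35,8),(290,40,118,-35,8),
(98,379,-49,55,17),(196,379,-49,9,17),(233,379,-49,-9,17),(330,379,-49,-55,17),(70,320,-22,68,25),(360,320,-22,-68,25)]
Z=np.array(Z,float); uv=np.c_[(Z[:,0]+.5)/4.3-.5+195,(Z[:,1]+.5)/(580/135)-.5+145]
W=np.array([atz(c,u,v,z) for (u,v),z in zip(uv,Z[:,4])])[:,:2]
def T(p,q): 
    C,S=np.cos(p[2]),np.sin(p[2]); return np.c_[p[0]+C*q[:,0]-S*q[:,1],p[1]+S*q[:,0]+C*q[:,1]]
r=least_squares(lambda p:(T(p,Z[:,2:4])-W).ravel(),[535,150,0],loss='soft_l1')
print(r.x,(T(r.x,Z[:,2:4])-W).round(1).tolist()); np.save('jig.npy',r.x)
p=r.x
for n,q in dict(nest=(-82,-32),left=(-82,32),grip=(-2,0),pins=(-49,-32)).items(): print(n,T(p,np.array([q],float)))
# stones
g=cv2.cvtColor(c['pixels'],cv2.COLOR_BGR2GRAY)
for nm,(x0,x1,y0,y1),z in (('mate',(340,398,225,275),10),('jigst',(205,250,228,270),18),('red',(120,170,220,260),12)):
    s=g[y0:y1,x0:x1]; s4=cv2.resize(s,None,fx=4,fy=4,interpolation=cv2.INTER_CUBIC)
    t,m=cv2.threshold(s4,0,255,cv2.THRESH_BINARY_INV+cv2.THRESH_OTSU)
    k=max(cv2.findContours(m,0,cv2.CHAIN_APPROX_NONE)[0],key=cv2.contourArea)[:,0].astype(float)
    w=np.array([atz(c,(a+.5)/4-.5+x0,(b+.5)/4-.5+y0,z)[:2] for a,b in k])
    R=cv2.minAreaRect(w.astype(np.float32)); print(nm,t,R)
    if nm!='red':
        hull=cv2.convexHull(w.astype(np.float32))[:,0]
    np.save(f'{nm}.npy',w)
E
```

```text
[5.34228472e+02 1.53884582e+02 1.36435343e-02] [[0.1, 0.3], [-0.3, -0.1], [-1.3, -0.1], [-0.4, -1.1], [0.0, 0.8], [-0.0, 0.3], [0.5, 0.1], [0.2, 0.3], [0.2, -0.3], [-0.0, -0.8], [0.6, 0.1], [0.0, 0.1]]
nest [[452.67268314 120.76882534]]
left [[451.79952404 184.76286876]]
grip [[532.22865786 153.85729593]]
pins [[485.66961178 121.219048  ]]
mate 127.0 ((457.1159973144531, -94.64317321777344), (61.932159423828125, 62.87198257446289), 20.392465591430664)
jigst 123.0 ((452.28619384765625, 185.5390167236328), (62.88502883911133, 65.0266342163086), 89.64454650878906)
red 121.0 ((468.7515563964844, 352.7715759277344), (59.50001907348633, 49.23930740356445), 76.05731201171875)
```

Emit:
servo_tool --increments '[{"xyz": [0.0124,-0.0342,0],"turn": -0.0437},{"xyz": [0.0124,-0.0342,0],"turn": -0.0437},{"xyz": [0.0124,-0.0342,0],"turn": -0.0437},{"xyz": [0.0124,-0.0342,0],"turn": -0.0437},{"xyz": [0.0124,-0.0342,0],"turn": -0.0437},{"xyz": [0.0124,-0.0342,0],"turn": -0.0437},{"xyz": [0.0124,-0.0342,0],"turn": -0.0437},{"xyz": [0.0124,-0.0342,0],"turn": -0.0437},{"xyz": [0.0124,-0.0342,0],"turn": -0.0437},{"xyz": [0.0124,-0.0342,0],"turn": -0.0437}]' --jaw 1

```text
time_s: 0.93
position: [333.0, 245.2, 256.2]
ee_rot: [[0.703, 0.711, -0.0], [0.711, -0.703, 0.0], [-0.0, -0.0, -1.0]]
wrist_force: [0.7, -0.0, -1.1]
finger_gap: 1.001
```

Emit:
servo_tool --increments '[{"xyz": [0.0124,-0.0342,0],"turn": -0.0437},{"xyz": [0.0124,-0.0342,0],"turn": -0.0437},{"xyz": [0.0124,-0.0342,0],"turn": -0.0437},{"xyz": [0.0124,-0.0342,0],"turn": -0.0437},{"xyz": [0.0124,-0.0342,0],"turn": -0.0437},{"xyz": [0.0124,-0.0342,0],"turn": -0.0437},{"xyz": [0.0124,-0.0342,0],"turn": -0.0437},{"xyz": [0.0124,-0.0342,0],"turn": -0.0437},{"xyz": [0.0124,-0.0342,0],"turn": -0.0437},{"xyz": [0.0124,-0.0342,0],"turn": -0.0437},{"xyz": [0,0,0]}]'

```text
schema error: expected keys xyz, turn
```

Emit:
servo_tool --increments '[{"xyz": [0.0124,-0.034,0],"turn": -0.0437},{"xyz": [0.0124,-0.034,0],"turn": -0.0437},{"xyz": [0.0124,-0.034,0],"turn": -0.0437},{"xyz": [0.0124,-0.034,0],"turn": -0.0437},{"xyz": [0.0124,-0.034,0],"turn": -0.0437},{"xyz": [0.0124,-0.034,0],"turn": -0.0437},{"xyz": [0.0124,-0.034,0],"turn": -0.0437},{"xyz": [0.0124,-0.034,0],"turn": -0.0437},{"xyz": [0.0124,-0.034,0],"turn": -0.0437},{"xyz": [0.0124,-0.034,0],"turn": -0.0437},{"xyz": [0,0,0],"turn": 0}]'

```text
time_s: 1.85
position: [457.8, -98.7, 256.5]
ee_rot: [[0.94, 0.34, 0.001], [0.34, -0.94, -0.002], [0.0, 0.003, -1.0]]
wrist_force: [-0.3, -0.5, 0.1]
finger_gap: 1.001
```

Emit:
servo_tool --increments '[{"xyz": [0,0.001,-0.025],"turn": 0.004},{"xyz": [0,0,-0.025],"turn": 0},{"xyz": [0,0,-0.025],"turn": 0},{"xyz": [0,0,-0.025],"turn": 0},{"xyz": [0,0,-0.025],"turn": 0},{"xyz": [0,0,-0.025],"turn": 0},{"xyz": [0,0,-0.025],"turn": 0},{"xyz": [0,0,-0.02],"turn": 0},{"xyz": [0,0,0],"turn": 0},{"xyz": [0,0,0],"turn": 0}]'

```text
time_s: 2.68
position: [456.3, -92.2, 61.0]
ee_rot: [[0.936, 0.352, -0.002], [0.352, -0.936, -0.0], [-0.002, -0.0, -1.0]]
wrist_force: [0.9, -0.7, 1.3]
finger_gap: 1.003
```

```bash
python3 - <<'E'
from h import *
o=observe();print(o['position'],np.degrees(np.arctan2(o['ee_rot'][1,0],o['ee_rot'][0,0])),o['time_s'])
c=snap('top','top1');s=snap('side','side1')
i=c['pixels'][205:295,320:420]; j=s['pixels'][140:220,250:350]
cv2.imwrite('pics/z3.png',np.hstack([cv2.resize(i,(400,400),interpolation=2),cv2.resize(j,(400,400),interpolation=2)]))
E
```

```text
[456.31782309 -92.18956504  61.00423831] 20.600272607901253 2.6833
```

View pics/z3.png

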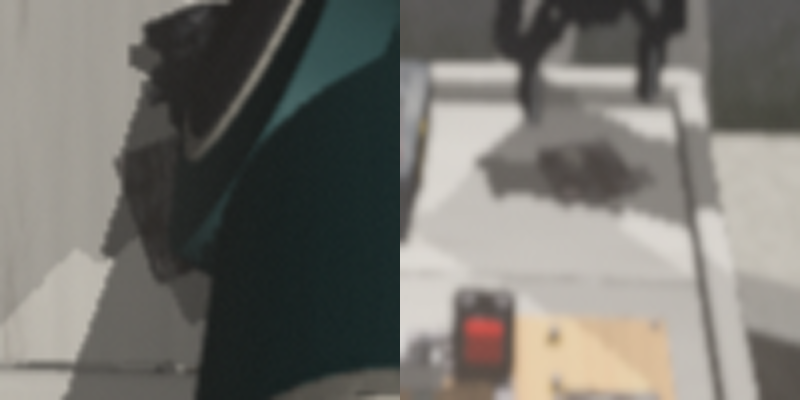

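```bash
python3 - <<'E'
from h import *
c=load('side1')
P=[]
for v in range(130,190):
    for u in range(255,330):
        if c['depth'][v,u]>0:
            p=atdepth(c,u,v)
            if abs(p[0]-457)<80 and abs(p[1]+94)<45 and 18<p[2]<110: P.append((u,v,*p.round(0)))
P=np.array(P)
for k in range(15,110,6):
    s=P[(P[:,4]>=k)&(P[:,4]<k+6)]
    if len(s): print(k,len(s),np.unique(s[:,2]),s[:,3].min(),s[:,3].max())
E
```

```text
45 5 [412. 415. 418. 420. 504.] -122.0 -76.0
51 13 [410. 413. 416. 418. 495. 498. 501. 510.] -113.0 -64.0
57 18 [404. 407. 411. 414. 416. 419. 495. 498. 501. 504. 507. 510.] -109.0 -62.0
63 20 [404. 408. 411. 414. 416. 419. 495. 496. 498. 501. 504. 507. 510.] -115.0 -62.0
69 22 [405. 408. 411. 414. 417. 419. 496. 499. 502. 504. 505. 507. 510.] -113.0 -61.0
75 27 [402. 405. 408. 409. 412. 414. 415. 417. 419. 420. 496. 499. 502. 505.
 508. 511.] -115.0 -62.0
81 24 [402. 403. 406. 409. 412. 414. 415. 417. 420. 496. 499. 502. 505. 508.
 511.] -116.0 -64.0
87 18 [397. 407. 409. 410. 412. 415. 417. 418. 420. 496. 499. 502. 505. 508.
 511.] -115.0 -59.0
93 32 [388. 392. 394. 397. 400. 401. 404. 407. 410. 413. 491. 494. 497. 500.
 502. 505. 508. 511. 514. 517. 520.] -110.0 -52.0
99 67 [386. 389. 392. 395. 396. 397. 398. 401. 402. 403. 404. 406. 407. 410.
 411. 413. 414. 417. 482. 488. 491. 494. 497. 499. 500. 502. 503. 505.
 506. 508. 511. 514. 517. 520. 523. 526. 529.] -126.0 -51.0
105 55 [386. 389. 390. 392. 396. 397. 398. 400. 403. 408. 411. 414. 420. 423.
 429. 444. 462. 465. 480. 485. 486. 488. 491. 494. 497. 500. 503. 506.
 511. 514. 517. 520. 523. 526. 529.] -124.0 -55.0
```

Emit:
servo_tool --increments '[{"xyz": [0.0005,-0.0024,-0.01],"turn": 0},{"xyz": [0,0,-0.01],"turn": 0},{"xyz": [0,0,-0.01],"turn": 0},{"xyz": [0,0,-0.005],"turn": 0},{"xyz": [0,0,-0.0025],"turn": 0},{"xyz": [0,0,0],"turn": 0},{"xyz": [0,0,0],"turn": 0}]' --jaw 0.65

```text
time_s: 3.37
position: [457.4, -94.5, 23.7]
ee_rot: [[0.936, 0.352, -0.0], [0.352, -0.936, -0.0], [-0.0, -0.0, -1.0]]
wrist_force: [0.0, 0.0, 0.2]
finger_gap: 0.825
```

```bash
python3 - <<'E'
from h import *
o=observe();print(o['position'],np.degrees(np.arctan2(o['ee_rot'][1,0],o['ee_rot'][0,0])),o['time_s'],o['wrist_force'],o['finger_gap'])
c=snap('side','side2')
cv2.imwrite('pics/z4.png',cv2.resize(c['pixels'][150:200,260:340],(800,500),interpolation=2))
P=[]
for v in range(130,190):
    for u in range(255,330):
        if c['depth'][v,u]>0:
            p=atdepth(c,u,v)
            if 380<p[0]<530 and abs(p[1]+94)<45 and 3<p[2]<60 : P.append((u,v,*p.round(0)))
P=np.array(P)
for k in range(3,60,4):
    s=P[(P[:,4]>=k)&(P[:,4]<k+4)]
    if len(s): print(k,len(s),np.unique(s[:,2]))
E
```

```text
[457.35940471 -94.4565354   23.73945584] 20.613076176392827 3.3667 [0.04992466 0.0064017  0.15549228] 0.8248914051309194
3 22 [420. 423. 424. 429. 432. 435. 445. 448. 454. 457. 460. 463. 466. 469.
 475. 478. 481. 484.]
7 164 [420. 422. 423. 425. 426. 427. 428. 429. 431. 432. 433. 434. 435. 436.
 437. 438. 439. 440. 441. 442. 443. 444. 445. 446. 447. 449. 450. 451.
 452. 453. 454. 455. 456. 457. 458. 459. 460. 461. 462. 463. 464. 465.
 466. 468. 469. 471. 472. 474. 475. 477. 478. 480. 481. 483. 484. 487.
 490. 493. 496.]
11 42 [413. 416. 419. 422. 425. 426. 428. 429. 432. 434. 436. 437. 439. 440.
 441. 445. 448. 450. 452. 453. 454. 455. 459. 465. 469. 472. 473. 474.
 475. 477. 481. 487. 490. 494.]
15 18 [409. 413. 416. 419. 422. 425. 427. 428. 488. 491. 494. 497. 500. 503.]
19 13 [410. 417. 420. 422. 423. 425. 488. 491. 497. 503. 506.]
23 14 [413. 414. 417. 420. 423. 428. 488. 491. 494. 497. 500. 503.]
27 15 [411. 417. 420. 423. 426. 488. 491. 494. 497. 500. 503.]
31 12 [411. 414. 418. 423. 488. 491. 494. 497. 500. 503.]
35 15 [415. 418. 421. 423. 426. 488. 491. 494. 497. 500. 503.]
39 15 [411. 415. 418. 421. 424. 426. 488. 489. 492. 494. 497. 501.]
43 12 [409. 412. 415. 418. 424. 426. 492. 495. 498. 501.]
47 14 [406. 412. 416. 419. 421. 424. 426. 489. 492. 498. 501. 504.]
51 18 [394. 403. 406. 410. 413. 416. 419. 489. 492. 495. 498. 501. 504. 507.
 513. 516.]
55 51 [391. 395. 398. 401. 403. 406. 407. 409. 410. 412. 413. 416. 420. 422.
 425. 427. 430. 486. 492. 495. 498. 501. 504. 507. 510. 513. 516. 519.
 522.]
59 8 [406. 416. 420. 483. 489. 504. 510. 519.]
```

View pics/z4.png

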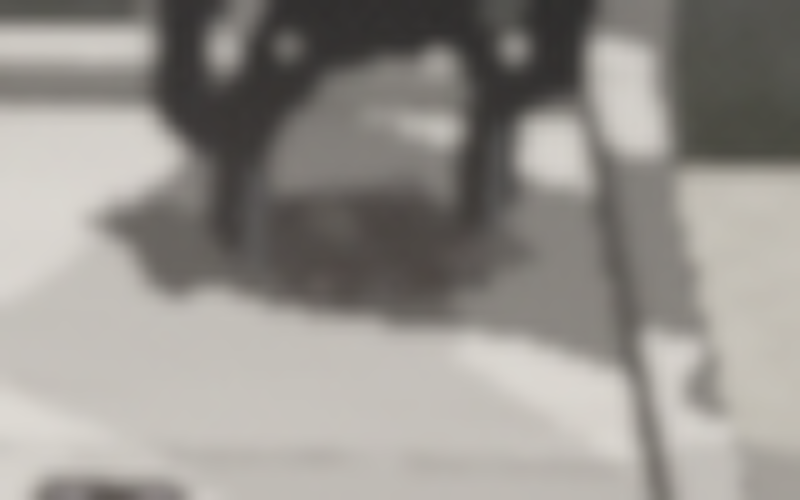

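Emit:
servo_tool --increments '[{"xyz": [0,0,-0.002],"turn": 0},{"xyz": [0,0,-0.0015],"turn": 0},{"xyz": [0,0,0],"turn": 0},{"xyz": [0,0,0],"turn": 0}]'

```text
time_s: 3.75
position: [457.4, -94.3, 20.3]
ee_rot: [[0.936, 0.352, -0.0], [0.352, -0.936, -0.0], [-0.0, 0.0, -1.0]]
wrist_force: [0.9, -0.5, 0.3]
finger_gap: 0.827
```

Emit:
servo_tool --increments '[{"xyz": [0,0,0],"turn": 0},{"xyz": [0,0,0],"turn": 0},{"xyz": [0,0,0],"turn": 0},{"xyz": [0,0,0],"turn": 0},{"xyz": [0,0,0],"turn": 0},{"xyz": [0,0,0],"turn": 0}]' --jaw 0.2 --force 30

```text
time_s: 4.25
position: [457.4, -94.3, 20.5]
ee_rot: [[0.936, 0.352, 0.0], [0.352, -0.936, 0.0], [0.0, -0.0, -1.0]]
wrist_force: [-2.1, 0.6, 4.7]
finger_gap: 0.691
```

Emit:
servo_tool --increments '[{"xyz": [0,0,0.01],"turn": 0},{"xyz": [0,0,0.02],"turn": 0},{"xyz": [0,0,0.02],"turn": 0},{"xyz": [-0.001,0.02,0],"turn": -0.04},{"xyz": [-0.001,0.0272,0],"turn": -0.05},{"xyz": [-0.001,0.03,0],"turn": -0.05},{"xyz": [-0.001,0.03,0],"turn": -0.05},{"xyz": [-0.001,0.03,0],"turn": -0.05},{"xyz": [-0.001,0.03,0],"turn": -0.05},{"xyz": [-0.001,0.03,0],"turn": -0.03},{"xyz": [0,0.018,0],"turn": -0.026},{"xyz": [0,0,0],"turn": 0}]'

```text
time_s: 5.25
position: [450.2, 125.0, 70.7]
ee_rot: [[1.0, 0.018, -0.0], [0.018, -1.0, 0.001], [0.0, -0.001, -1.0]]
wrist_force: [-0.1, 1.0, -1.9]
finger_gap: 0.695
```

```bash
python3 - <<'E'
from h import *
o=observe();print(o['position'],np.arctan2(o['ee_rot'][1,0],o['ee_rot'][0,0]),o['time_s'],o['wrist_force'],o['finger_gap'])
c=snap('side','side3')
cv2.imwrite('pics/z5.png',cv2.resize(c['pixels'][150:260,220:340],(720,600*11//11),interpolation=2))
E
```

```text
[450.15121512 125.00384049  70.71689549] 0.01758720857661994 5.25 [-0.14118503  0.99640221 -1.89642552] 0.694624268500305
```

View pics/z5.png

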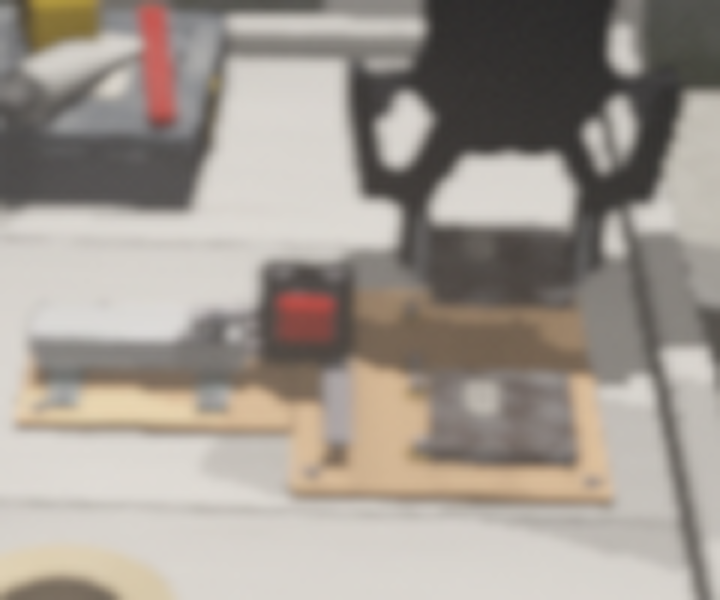

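Emit:
servo_tool --increments '[{"xyz": [-0.001,0,-0.01],"turn": -0.004},{"xyz": [0,0,-0.012],"turn": 0},{"xyz": [0,0,-0.01],"turn": 0},{"xyz": [0,0,-0.003],"turn": 0},{"xyz": [0,0,0],"turn": 0},{"xyz": [0,0,0],"turn": 0}]'

```text
time_s: 5.8
position: [449.4, 120.1, 35.0]
ee_rot: [[1.0, 0.009, -0.001], [0.009, -1.0, -0.001], [-0.001, 0.001, -1.0]]
wrist_force: [-0.7, -0.2, 0.2]
finger_gap: 0.693
```

```bash
python3 - <<'E'
from h import *
o=observe();print(o['position'],np.arctan2(o['ee_rot'][1,0],o['ee_rot'][0,0]),o['time_s'],o['wrist_force'],o['finger_gap'])
c=snap('side','side4');t=snap('top','top4')
cv2.imwrite('pics/z6.png',np.hstack([cv2.resize(c['pixels'][190:250,260:340],(440,330),interpolation=2),cv2.resize(t['pixels'][200:280,200:290],(360,330),interpolation=2)]))
E
```

```text
[449.3719805  120.14301767  34.9792337 ] 0.008928146594282114 5.8 [-0.69660615 -0.16195483  0.15813006] 0.6931089576833928
```

View pics/z6.png

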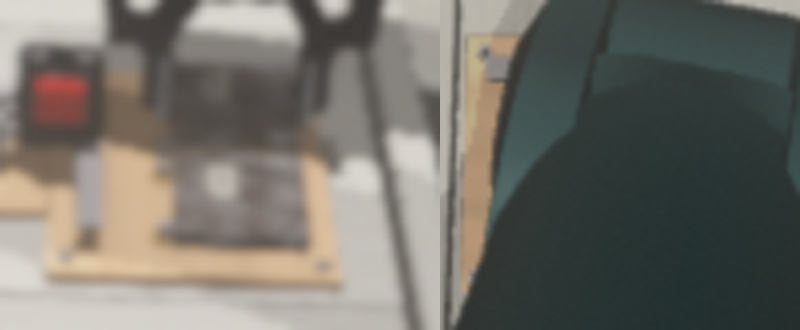

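Emit:
servo_tool --increments '[{"xyz": [0,0.0003,-0.003],"turn": 0.0047},{"xyz": [0,0,-0.002],"turn": 0},{"xyz": [0,0,-0.0015],"turn": 0},{"xyz": [0,0,0],"turn": 0},{"xyz": [0,0,0],"turn": 0}]'

```text
time_s: 6.32
position: [449.4, 121.1, 28.7]
ee_rot: [[1.0, 0.015, -0.0], [0.015, -1.0, -0.0], [-0.0, 0.0, -1.0]]
wrist_force: [0.9, -0.0, -0.5]
finger_gap: 0.692
```

Emit:
servo_tool --increments '[{"xyz": [0.001,-0.0003,-0.0002],"turn": 0},{"xyz": [0.001,0,0],"turn": 0},{"xyz": [0.0005,0,0],"turn": 0},{"xyz": [0,0,0],"turn": 0}]'

```text
time_s: 6.65
position: [451.2, 120.8, 28.5]
ee_rot: [[1.0, 0.015, -0.002], [0.015, -1.0, 0.0], [-0.002, -0.0, -1.0]]
wrist_force: [-5.4, 0.6, 3.8]
finger_gap: 0.689
```

Emit:
servo_tool --increments '[{"xyz": [0.0005,0,0],"turn": 0},{"xyz": [0.0005,0,0],"turn": 0},{"xyz": [0,0,0],"turn": 0}]'

```text
time_s: 6.9
position: [451.4, 120.8, 28.4]
ee_rot: [[1.0, 0.015, -0.003], [0.015, -1.0, 0.0], [-0.003, -0.0, -1.0]]
wrist_force: [-12.9, 0.3, 12.2]
finger_gap: 0.69
```

Emit:
servo_tool --increments '[{"xyz": [-0.001,0,0],"turn": 0},{"xyz": [0,0,0.0005],"turn": 0},{"xyz": [0,0,0],"turn": 0},{"xyz": [0,0,0],"turn": 0}]' --jaw 0.5

```text
time_s: 7.23
position: [452.2, 120.9, 29.2]
ee_rot: [[1.0, 0.015, 0.001], [0.015, -1.0, 0.0], [0.001, -0.0, -1.0]]
wrist_force: [-0.0, -0.0, 0.1]
finger_gap: 0.75
```

Emit:
servo_tool --increments '[{"xyz": [0.001,0,0],"turn": 0},{"xyz": [0.001,0,0],"turn": 0},{"xyz": [0.0005,0,0],"turn": 0},{"xyz": [0,0,0],"turn": 0}]'

```text
time_s: 7.57
position: [453.3, 120.8, 28.8]
ee_rot: [[1.0, 0.015, -0.003], [0.015, -1.0, -0.0], [-0.003, -0.0, -1.0]]
wrist_force: [-7.0, 0.5, 4.5]
finger_gap: 0.753
```

Emit:
servo_tool --increments '[{"xyz": [0.0005,0,0],"turn": 0},{"xyz": [0,0,0],"turn": 0},{"xyz": [0,0,0],"turn": 0}]'

```text
time_s: 7.82
position: [453.4, 120.8, 28.7]
ee_rot: [[1.0, 0.015, -0.003], [0.015, -1.0, 0.0], [-0.003, -0.0, -1.0]]
wrist_force: [-10.4, 0.8, 7.0]
finger_gap: 0.752
```

Emit:
servo_tool --increments '[{"xyz": [-0.0015,0,0],"turn": 0},{"xyz": [-0.0015,0,0],"turn": 0},{"xyz": [0,0,0.004],"turn": 0},{"xyz": [0,0,0.012],"turn": 0},{"xyz": [0,0,0.03],"turn": 0},{"xyz": [-0.01,0,0.04],"turn": 0},{"xyz": [-0.01,0,0.04],"turn": 0},{"xyz": [-0.01,0,0.04],"turn": 0},{"xyz": [0,-0.04,0.02],"turn": 0},{"xyz": [0,-0.04,0],"turn": 0},{"xyz": [0,-0.04,0],"turn": 0},{"xyz": [0,-0.04,0],"turn": 0}]'

```text
time_s: 8.82
position: [421.6, -37.9, 215.0]
ee_rot: [[1.0, 0.016, 0.002], [0.016, -1.0, 0.002], [0.002, -0.002, -1.0]]
wrist_force: [1.0, 0.4, 0.0]
finger_gap: 0.755
```

```bash
python3 - <<'E'
from h import *
o=observe();print(o['position'],o['time_s'],o['wrist_force'])
c=snap('side','side5');t=snap('top','top5')
cv2.imwrite('pics/z7.png',np.hstack([cv2.resize(c['pixels'][190:250,260:340],(400,300),interpolation=2),cv2.resize(t['pixels'][200:280,200:290],(400,356),interpolation=2)[:300]]))
cv2.imwrite('pics/z8.png',cv2.resize(t['pixels'][195:280,195:295],(700,595),interpolation=2))
E
```

```text
[421.63498906 -37.89237444 215.01373378] 8.8167 [0.96331826 0.35952609 0.00535219]
```

View pics/z8.png

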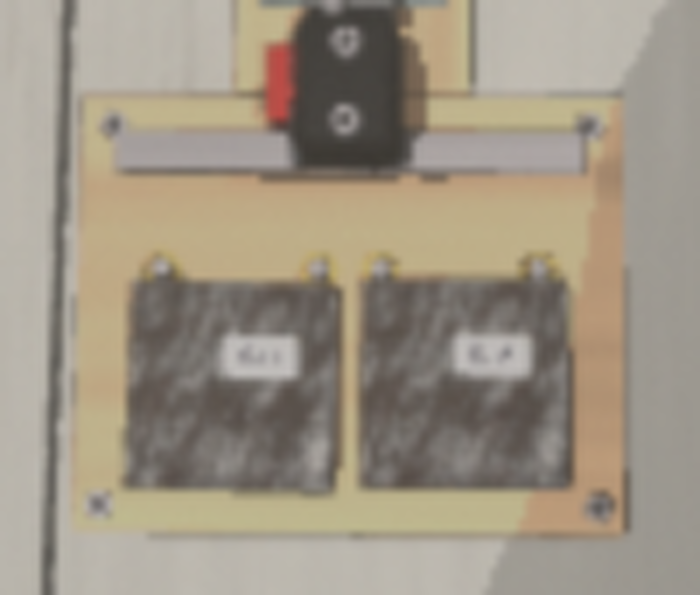

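View pics/z7.png

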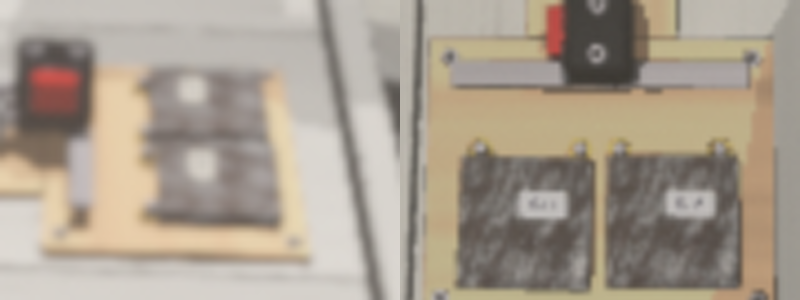

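```bash
python3 - <<'E'
from h import *
t=load('top5');g=cv2.cvtColor(t['pixels'],cv2.COLOR_BGR2GRAY);p=np.load('jig.npy')
C,S=np.cos(p[2]),np.sin(p[2])
def tojig(w): d=w[:2]-p[:2]; return np.array([C*d[0]+S*d[1],-S*d[0]+C*d[1]])
# sample intensity in jig grid at z=18
def samp(jx,jy,z=18):
    w=[p[0]+C*jx-S*jy,p[1]+S*jx+C*jy,z]; u,v=proj(t,[w])[0]
    return cv2.getRectSubPix(g.astype(np.float32),(1,1),(u,v))[0,0]
ys=np.arange(72,-76,-.5)
for xr in ((-62,-70,-78),(-86,-94,-102)):
    prof=np.array([np.mean([samp(x,y) for x in xr]) for y in ys])
    prof=cv2.GaussianBlur(prof.reshape(-1,1),(1,5),0).ravel()
    thr=(125); 
    cr=[(ys[i]+ (thr-prof[i])/(prof[i+1]-prof[i])*-.5).round(1) for i in range(len(ys)-1) if (prof[i]-thr)*(prof[i+1]-thr)<0]
    print(xr,cr)
xs=np.arange(-40,-122,-.5)
for yr in ((50,52),(12,14),(-12,-14),(-50,-52),(30,34),(-36,-28)):
    prof=np.array([np.mean([samp(x,y) for y in yr]) for x in xs])
    print(yr,[(xs[i].round(1)) for i in range(len(xs)-1) if (prof[i]-125)*(prof[i+1]-125)<0])
E
```

```text
(-62, -70, -78) [np.float64(62.9), np.float64(37.9), np.float64(14.6), np.float64(2.2), np.float64(-3.7), np.float64(-29.2), np.float64(-52.3), np.float64(-63.7)]
(-86, -94, -102) [np.float64(63.1), np.float64(8.9), np.float64(6.9), np.float64(2.2), np.float64(-3.3), np.float64(-64.7)]
(50, 52) [np.float64(-50.0), np.float64(-112.5)]
(12, 14) [np.float64(-53.0), np.float64(-103.0), np.float64(-106.5), np.float64(-112.5)]
(-12, -14) [np.float64(-51.0), np.float64(-112.0)]
(-50, -52) [np.float64(-50.0), np.float64(-67.5), np.float64(-80.5), np.float64(-111.5)]
(30, 34) [np.float64(-54.0), np.float64(-67.0), np.float64(-81.5), np.float64(-102.0), np.float64(-106.5), np.float64(-112.5)]
(-36, -28) [np.float64(-53.0), np.float64(-68.0), np.float64(-80.0), np.float64(-112.0)]
```

Emit:
servo_tool --increments '[{"xyz": [0,0.04,0],"turn": 0},{"xyz": [0,0.04,0],"turn": 0},{"xyz": [0,0.04,0],"turn": 0},{"xyz": [0,0.04,-0.02],"turn": 0},{"xyz": [0.01,0,-0.03],"turn": 0},{"xyz": [0.01,0,-0.03],"turn": 0},{"xyz": [0.009,0,-0.03],"turn": 0},{"xyz": [0,0,-0.03],"turn": 0},{"xyz": [0,0,-0.02],"turn": 0},{"xyz": [0,0,0],"turn": 0},{"xyz": [0,0,0],"turn": 0}]'

```text
time_s: 9.83
position: [450.9, 120.5, 55.6]
ee_rot: [[1.0, 0.014, -0.001], [0.014, -1.0, -0.001], [-0.001, 0.001, -1.0]]
wrist_force: [-0.1, 0.0, 0.6]
finger_gap: 0.748
```

Emit:
servo_tool --increments '[{"xyz": [0,0.0003,-0.008],"turn": 0},{"xyz": [0,0,-0.008],"turn": 0},{"xyz": [0,0,-0.006],"turn": 0},{"xyz": [0,0,-0.004],"turn": 0},{"xyz": [0,0,0],"turn": 0},{"xyz": [0,0,0],"turn": 0}]' --jaw 0.65

```text
time_s: 10.33
position: [450.9, 121.0, 29.1]
ee_rot: [[1.0, 0.015, -0.0], [0.015, -1.0, -0.0], [-0.0, 0.0, -1.0]]
wrist_force: [-0.5, -0.9, -0.1]
finger_gap: 0.822
```

Emit:
servo_tool --increments '[{"xyz": [0,0,0],"turn": 0},{"xyz": [0,0,0],"turn": 0},{"xyz": [0,0,0],"turn": 0},{"xyz": [0,0,0],"turn": 0},{"xyz": [0,0,0],"turn": 0}]' --jaw 0.2 --force 20

```text
time_s: 10.75
position: [451.0, 121.1, 29.4]
ee_rot: [[1.0, 0.015, 0.0], [0.015, -1.0, 0.0], [0.0, -0.0, -1.0]]
wrist_force: [-1.8, -1.2, 7.1]
finger_gap: 0.695
```

Emit:
servo_tool --increments '[{"xyz": [-0.0005,0,0.0005],"turn": 0},{"xyz": [0,0.001,0],"turn": 0},{"xyz": [0,0.0008,0],"turn": 0},{"xyz": [0,0,0],"turn": 0},{"xyz": [0.0008,0,0],"turn": 0},{"xyz": [0.0005,0,0],"turn": 0},{"xyz": [0,0,0],"turn": 0},{"xyz": [0,0,0],"turn": 0}]'

```text
time_s: 11.42
position: [451.2, 123.0, 29.4]
ee_rot: [[1.0, 0.015, -0.001], [0.015, -1.0, 0.0], [-0.001, -0.0, -1.0]]
wrist_force: [-4.6, 1.3, 2.0]
finger_gap: 0.695
```

Release, push against the pins again, withdraw, and look.

Emit:
servo_tool --increments '[{"xyz": [0,0,0],"turn": 0},{"xyz": [0,0,0],"turn": 0},{"xyz": [0,0,0],"turn": 0},{"xyz": [0.001,0,0],"turn": 0},{"xyz": [0.001,0,0],"turn": 0},{"xyz": [0.0005,0,0],"turn": 0},{"xyz": [0,0,0],"turn": 0}]' --jaw 0.5

```text
time_s: 12.0
position: [453.3, 122.9, 29.3]
ee_rot: [[1.0, 0.015, -0.002], [0.015, -1.0, -0.0], [-0.002, 0.0, -1.0]]
wrist_force: [-5.9, 0.7, 4.8]
finger_gap: 0.752
```

Emit:
servo_tool --increments '[{"xyz": [0.0003,0,0],"turn": 0},{"xyz": [0,0,0],"turn": 0}]'

```text
time_s: 12.17
position: [453.3, 122.9, 29.3]
ee_rot: [[1.0, 0.015, -0.003], [0.015, -1.0, -0.0], [-0.003, -0.0, -1.0]]
wrist_force: [-8.4, 0.1, 5.1]
finger_gap: 0.749
```

Emit:
servo_tool --increments '[{"xyz": [-0.0015,0,0],"turn": 0},{"xyz": [-0.0015,0,0],"turn": 0},{"xyz": [0,0,0.004],"turn": 0},{"xyz": [0,0,0.012],"turn": 0},{"xyz": [0,0,0.03],"turn": 0},{"xyz": [-0.01,0,0.04],"turn": 0},{"xyz": [-0.01,0,0.04],"turn": 0},{"xyz": [-0.01,0,0.04],"turn": 0.1},{"xyz": [0,-0.04,0.02],"turn": 0.1},{"xyz": [0,-0.04,0],"turn": 0.1},{"xyz": [0,-0.04,0],"turn": 0.1},{"xyz": [0,-0.04,0],"turn": 0.1}]'

```text
time_s: 13.17
position: [421.6, -26.4, 215.5]
ee_rot: [[0.88, 0.475, 0.002], [0.475, -0.88, 0.002], [0.002, -0.001, -1.0]]
wrist_force: [0.8, -0.1, -0.8]
finger_gap: 0.754
```

```bash
python3 - <<'E'
from h import *
o=observe();print(o['position'],o['time_s'],o['wrist_force'])
t=snap('top','top6')
cv2.imwrite('pics/z9.png',cv2.resize(t['pixels'][195:280,195:295],(700,595),interpolation=2))
g=cv2.cvtColor(t['pixels'],cv2.COLOR_BGR2GRAY);p=np.load('jig.npy')
C,S=np.cos(p[2]),np.sin(p[2])
def samp(jx,jy,z=18):
    w=[p[0]+C*jx-S*jy,p[1]+S*jx+C*jy,z]; u,v=proj(t,[w])[0]
    return cv2.getRectSubPix(g.astype(np.float32),(1,1),(u,v))[0,0]
ys=np.arange(72,-76,-.5)
for xr in ((-62,-70,-78),(-86,-94,-102)):
    prof=np.array([np.mean([samp(x,y) for x in xr]) for y in ys])
    prof=cv2.GaussianBlur(prof.reshape(-1,1),(1,5),0).ravel()
    print([float(ys[i]) for i in range(len(ys)-1) if (prof[i]-125)*(prof[i+1]-125)<0])
xs=np.arange(-40,-122,-.5)
for yr in ((12,14),(-12,-14),(-50,-52),(-36,-28)):
    prof=np.array([np.mean([samp(x,y) for y in yr]) for x in xs])
    print(yr,[(float(xs[i])) for i in range(len(xs)-1) if (prof[i]-125)*(prof[i+1]-125)<0])
# handle/top geometry
for u,v in [(245,203),(245,213),(233,207),(254,207)]: print(u,v,atdepth(t,u,v).round(1))
E
```

```text
[421.63496211 -26.35187956 215.50685412] 13.1667 [ 0.80531613 -0.06498922 -0.80944369]
[63.0, 38.5, 14.5, 2.5, -1.5, -26.5, -50.0, -62.0]
[63.5, 10.0, 6.5, 2.5, -1.0, -62.5]
(12, 14) [-53.0, -102.5, -107.0, -112.5]
(-12, -14) [-51.0, -112.0]
(-50, -52) [-50.0, -71.0, -74.0, -112.0]
(-36, -28) [-53.0, -67.5, -80.5, -112.0]
245 203 [538.1 152.   65.8]
245 213 [518.6 151.6  65. ]
233 207 [530.2 175.3  63.1]
254 207 [539.9 135.1   5.9]
```

View pics/z9.png

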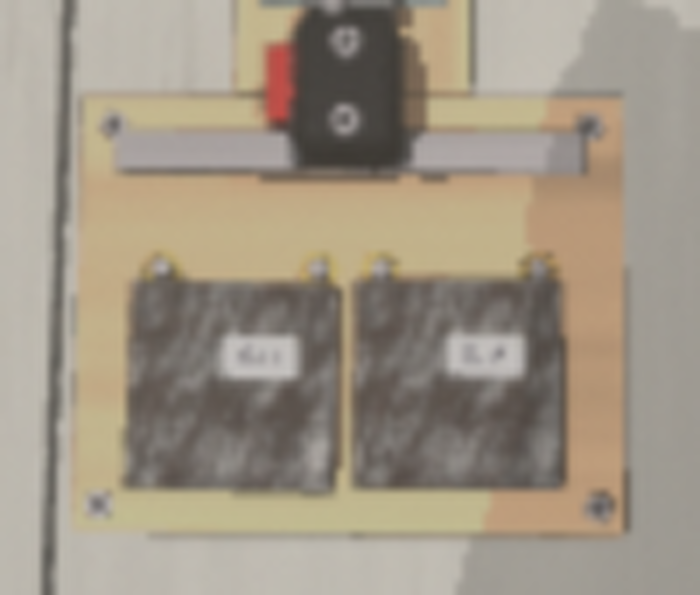

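```bash
python3 - <<'E'
from h import *
t=load('top6');p=np.load('jig.npy');C,S=np.cos(p[2]),np.sin(p[2])
def tj(w): d=w[:2]-p[:2]; return np.array([C*d[0]+S*d[1],-S*d[0]+C*d[1]])
def z9(x,y): return (x+.5)/7-.5+195,(y+.5)/7-.5+195
for n,(x,y),z in [('front',(350,163),67),('left',(295,90),67),('right',(403,90),67),('rear',(350,4),67),('btn out',(266,85),54),('btn f',(275,126),64),('btn r',(275,43),64)]:
    w=atz(t,*z9(x,y),z); print(n,w.round(1),tj(w).round(1))
E
python3 - <<'E'
import cv2,sys
sys.path.insert(0,'.')
from h import *
t=load('top6');cv2.imwrite('pics/z10.png',cv2.resize(t['pixels'][145:225,205:285],(600,600),interpolation=2))
E
```

```text
front [508.8 152.2  67. ] [-25.4  -1.4]
left [528.9 167.9  67. ] [-5.1 14. ]
right [529.4 138.   67. ] [ -5.  -15.9]
rear [553.4 153.2  67. ] [19.1 -1. ]
btn out [532.2 176.7  54. ] [-1.7 22.8]
btn f [519.2 173.3  64. ] [-14.8  19.6]
btn r [542.5 173.9  64. ] [ 8.6 19.9]
```

View pics/z10.png

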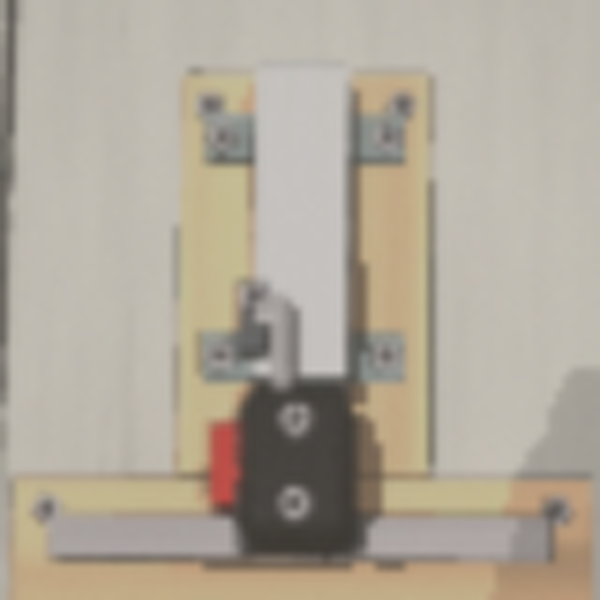

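Emit:
servo_tool --increments '[{"xyz": [0.0109,0.0185,-0.006],"turn": 0.109},{"xyz": [0.0109,0.0185,-0.006],"turn": 0.109},{"xyz": [0.0109,0.0185,-0.006],"turn": 0.109},{"xyz": [0.0109,0.0185,-0.006],"turn": 0.109},{"xyz": [0.0109,0.0185,-0.006],"turn": 0.109},{"xyz": [0.0109,0.0185,-0.006],"turn": 0.109},{"xyz": [0.0109,0.0185,-0.006],"turn": 0.109},{"xyz": [0.0109,0.0185,-0.006],"turn": 0.109},{"xyz": [0.0109,0.0185,-0.006],"turn": 0.109},{"xyz": [0.0109,0.0185,-0.006],"turn": 0.108},{"xyz": [0,0,0],"turn": 0},{"xyz": [0,0,0],"turn": 0}]' --jaw 0.4

```text
time_s: 14.22
position: [531.1, 160.7, 154.7]
ee_rot: [[-0.009, 1.0, 0.0], [1.0, 0.009, -0.001], [-0.001, 0.0, -1.0]]
wrist_force: [0.6, -1.3, 0.4]
finger_gap: 0.699
```

```bash
python3 - <<'E'
from h import *
o=observe();print(o['position'],np.arctan2(o['ee_rot'][1,0],o['ee_rot'][0,0]),o['time_s'],o['qpos'].round(2))
E
```

```text
[531.14564166 160.6637157  154.65170967] 1.5799043537020858 14.2167 [-0.75  0.46  0.51  1.89 -0.28  0.86  1.48]
```

Emit:
servo_tool --increments '[{"xyz": [-0.0006,-0.0065,-0.015],"turn": 0.004},{"xyz": [0,0,-0.02],"turn": 0},{"xyz": [0,0,-0.02],"turn": 0},{"xyz": [0,0,-0.015],"turn": 0},{"xyz": [0,0,0],"turn": 0},{"xyz": [0,0,0],"turn": 0}]'

```text
time_s: 14.72
position: [530.2, 153.0, 84.8]
ee_rot: [[-0.011, 1.0, -0.0], [1.0, 0.011, -0.001], [-0.001, -0.0, -1.0]]
wrist_force: [-0.8, -0.0, -0.1]
finger_gap: 0.701
```

```bash
python3 - <<'E'
from h import *
o=observe();print(o['position'],np.arctan2(o['ee_rot'][1,0],o['ee_rot'][0,0]),o['time_s'],o['wrist_force'])
c=snap('side','side7');t=snap('top','top7')
cv2.imwrite('pics/z11.png',np.hstack([cv2.resize(c['pixels'][170:250,230:330],(450,360),interpolation=2),cv2.resize(t['pixels'][180:280,195:295],(350,360),interpolation=2)]))
E
```

```text
[530.17269405 153.00032498  84.83086049] 1.5816875358154117 14.7167 [-0.83164886 -0.00612077 -0.14042008]
```

View pics/z11.png

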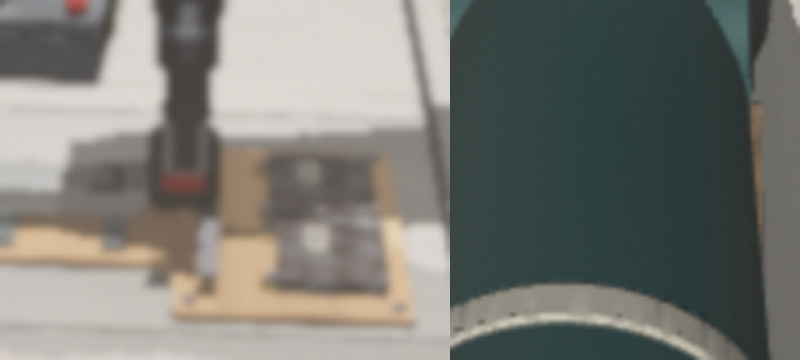

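Emit:
servo_tool --increments '[{"xyz": [0,0.0008,-0.008],"turn": 0.002},{"xyz": [0,0,-0.008],"turn": 0},{"xyz": [0,0,-0.008],"turn": 0},{"xyz": [0,0,0],"turn": 0},{"xyz": [0,0,0],"turn": 0}]'

```text
time_s: 15.23
position: [530.0, 154.4, 59.6]
ee_rot: [[-0.015, 1.0, -0.001], [1.0, 0.015, -0.001], [-0.001, -0.001, -1.0]]
wrist_force: [0.5, 0.1, 0.1]
finger_gap: 0.699
```

Emit:
servo_tool --increments '[{"xyz": [0,0,0],"turn": 0},{"xyz": [0,0,0],"turn": 0},{"xyz": [0,0,0],"turn": 0},{"xyz": [0,0,0],"turn": 0},{"xyz": [0,0,0],"turn": 0},{"xyz": [0,0,0],"turn": 0}]' --jaw -0.6 --force 40

```text
time_s: 15.73
position: [530.6, 153.8, 60.9]
ee_rot: [[-0.014, 1.0, 0.001], [1.0, 0.014, -0.0], [-0.0, 0.001, -1.0]]
wrist_force: [-3.9, -7.4, 11.7]
finger_gap: 0.347
```

Emit:
servo_tool --increments '[{"xyz": [0,-0.0006,0.001],"turn": 0},{"xyz": [-0.003,0,0],"turn": 0},{"xyz": [-0.003,0,0],"turn": 0},{"xyz": [-0.003,0,0],"turn": 0},{"xyz": [0,0,0],"turn": 0}]'

```text
time_s: 16.15
position: [520.8, 153.6, 61.2]
ee_rot: [[-0.014, 1.0, 0.0], [1.0, 0.014, -0.0], [-0.0, 0.0, -1.0]]
wrist_force: [2.7, -4.4, -6.4]
finger_gap: 0.349
```

```bash
python3 - <<'E'
from h import *
c=snap('side','side8')
cv2.imwrite('pics/z12.png',cv2.resize(c['pixels'][180:250,220:320],(800,560),interpolation=2))
E
```

```text
(no output)
```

View pics/z12.png

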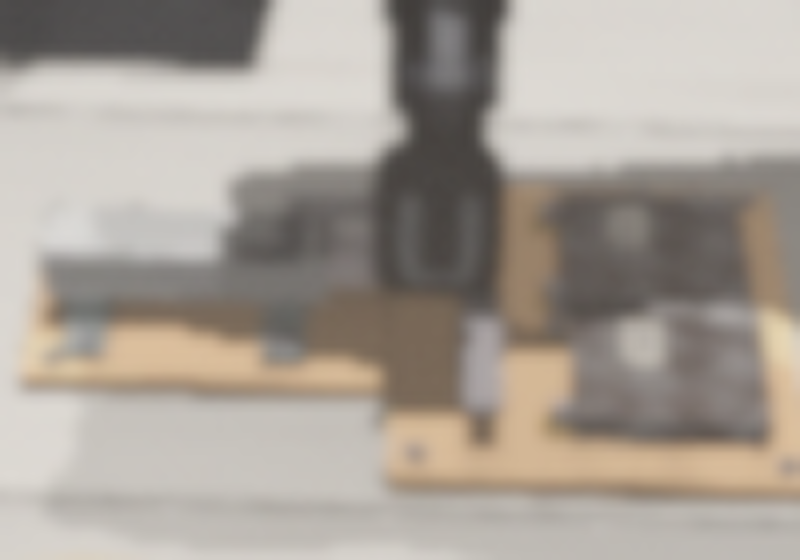

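Emit:
servo_tool --increments '[{"xyz": [-0.004,-0.0001,0],"turn": 0},{"xyz": [-0.004,0,0],"turn": 0},{"xyz": [-0.004,-0.0001,0],"turn": 0},{"xyz": [-0.004,0,-0.0005],"turn": 0},{"xyz": [-0.004,-0.0001,0],"turn": 0},{"xyz": [-0.004,0,0],"turn": 0},{"xyz": [-0.004,-0.0001,0],"turn": 0},{"xyz": [-0.004,0,0],"turn": 0},{"xyz": [-0.004,-0.0001,0],"turn": 0},{"xyz": [-0.004,0,0],"turn": 0},{"xyz": [-0.004,-0.0001,0],"turn": 0},{"xyz": [0,0,0],"turn": 0}]'

```text
time_s: 17.2
position: [477.2, 153.1, 61.1]
ee_rot: [[-0.014, 1.0, 0.001], [1.0, 0.014, -0.0], [-0.0, 0.001, -1.0]]
wrist_force: [4.5, -4.4, -1.5]
finger_gap: 0.347
```

```bash
python3 - <<'E'
from h import *
c=snap('side','side9');t=snap('top','top9')
cv2.imwrite('pics/z13.png',cv2.resize(c['pixels'][180:250,220:320],(800,560),interpolation=2))
cv2.imwrite('pics/z14.png',cv2.resize(t['pixels'][160:280,195:295],(500,600),interpolation=2))
E
```

```text
(no output)
```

View pics/z13.png

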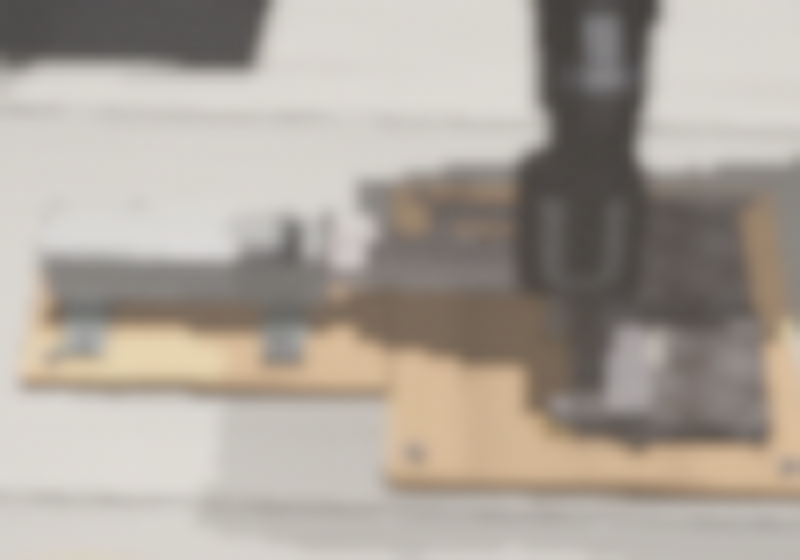

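View pics/z14.png

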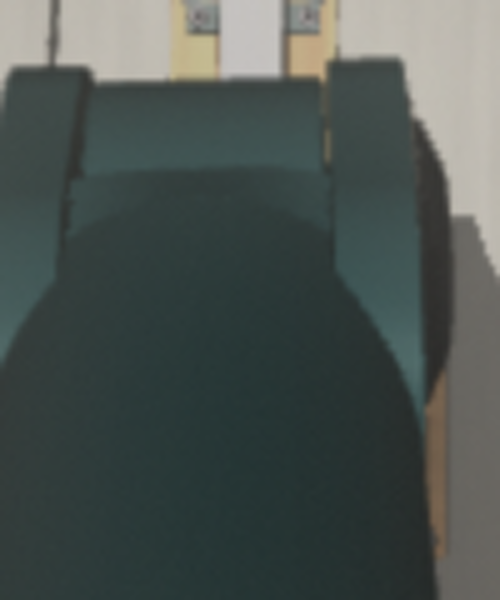

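```bash
cat > prof.py <<'E'
from h import *
import sys
def run(f,ys=(-4,0,4)):
    c=load(f);p=np.load('jig.npy');C,S=np.cos(p[2]),np.sin(p[2]);im=c['pixels'].astype(np.float32)
    xs=np.arange(-25,60,1.)
    for jx in xs:
        r=[]
        for jy in ys:
            w=[p[0]+C*jx-S*jy,p[1]+S*jx+C*jy,34.5];u,v=proj(c,[w])[0]
            b,g,rr=cv2.getRectSubPix(im,(1,1),(float(u),float(v)))[0,0]; r.append(f'{g:4.0f} {rr-g:4.0f}')
        print(int(jx),f'({u:.1f},{v:.1f})',' | '.join(r))
run(sys.argv[1])
E
python3 prof.py side9
```

```text
-25 (278.8,211.1)  113   11 |  110    8 |  108    7
-24 (278.4,211.1)  115   11 |  111    8 |  108    7
-23 (278.0,211.1)  115   11 |  111    8 |  108    7
-22 (277.6,211.1)  115   11 |  111    8 |  109    7
-21 (277.2,211.1)  115   10 |  112    8 |  110    7
-20 (276.8,211.1)  114   10 |  111    8 |  110    7
-19 (276.4,211.1)  112   10 |  111    7 |  110    7
-18 (276.0,211.0)  111    9 |  110    7 |  110    7
-17 (275.6,211.0)  110    9 |  109    7 |  110    7
-16 (275.2,211.0)  109    8 |  109    7 |  110    7
-15 (274.8,211.0)  109    8 |  108    7 |  110    7
-14 (274.4,211.0)  109    8 |  108    7 |  109    7
-13 (274.0,211.0)  109    9 |  108    7 |  109    7
-12 (273.6,211.0)  110   10 |  109    7 |  110    7
-11 (273.2,211.0)  111   11 |  110    7 |  111    7
-10 (272.8,211.0)  113   11 |  110    7 |  111    7
-9 (272.4,211.0)  114   12 |  111    8 |  112    7
-8 (272.0,210.9)  116   12 |  111    8 |  112    7
-7 (271.6,210.9)  116   13 |  111    8 |  112    7
-6 (271.2,210.9)  117   13 |  111    9 |  112    7
-5 (270.8,210.9)  117   13 |  111    9 |  112    7
-4 (270.4,210
[... 2540 characters left out ...]
.4)  191    2 |  181    3 |  166    3
47 (250.0,210.4)  192    2 |  184    3 |  170    3
48 (249.6,210.4)  194    2 |  188    3 |  178    3
49 (249.2,210.4)  196    3 |  193    3 |  185    4
50 (248.8,210.4)  199    3 |  197    3 |  192    3
51 (248.4,210.4)  202    2 |  202    3 |  199    3
52 (248.0,210.4)  205    2 |  207    3 |  205    3
53 (247.6,210.3)  208    2 |  210    2 |  208    2
54 (247.2,210.3)  211    2 |  212    2 |  211    2
55 (246.8,210.3)  214    2 |  215    2 |  212    2
56 (246.4,210.3)  215    2 |  216    2 |  213    2
57 (246.0,210.3)  216    2 |  217    1 |  213    2
58 (245.6,210.3)  217    1 |  217    1 |  214    2
59 (245.2,210.3)  217    1 |  217    1 |  214    2
```

Emit:
servo_tool --increments '[{"xyz": [-0.003,0,0],"turn": 0},{"xyz": [-0.0025,0,0],"turn": 0},{"xyz": [-0.001,0,0],"turn": 0},{"xyz": [0,0,0],"turn": 0},{"xyz": [0,0,0],"turn": 0},{"xyz": [0,0,0],"turn": 0}]'

```text
time_s: 17.8
position: [471.3, 153.0, 61.1]
ee_rot: [[-0.014, 1.0, 0.002], [1.0, 0.014, -0.0], [-0.0, 0.002, -1.0]]
wrist_force: [4.0, -5.9, 1.0]
finger_gap: 0.346
```

```bash
python3 - <<'E'
from h import *
ims=[]
for k in range(8):
    c=camera('side'); ims.append(c['pixels'].astype(np.float32))
m=np.mean(ims,0); c['pixels']=m; np.savez('pics/side10.npz',**{k:np.array(v) for k,v in c.items()})
cv2.imwrite('pics/z15.png',cv2.resize(np.clip(m[195:225,240:290],0,255).astype(np.uint8),(800,480),interpolation=2))
o=observe();print(o['position'],o['time_s'],o['wrist_force'],o['finger_gap'])
E
python3 prof.py side10 | sed -n '20,62p'
```

```text
[471.32001975 153.01148543  61.13199658] 18.2 [ 3.54567248 -5.53861043  0.91947771] 0.3444811988557875
-6 (271.2,210.9)  120   14 |  114    9 |  112    7
-5 (270.8,210.9)  122   13 |  115    9 |  113    7
-4 (270.4,210.9)  124   13 |  117    9 |  114    7
-3 (270.0,210.9)  127   12 |  119    9 |  116    7
-2 (269.6,210.9)  135   11 |  125    8 |  118    7
-1 (269.2,210.9)  143   10 |  132    8 |  121    8
0 (268.8,210.9)  153    9 |  140    8 |  126    8
1 (268.4,210.9)  164    9 |  149    8 |  134    8
2 (268.0,210.8)  175    8 |  158    8 |  142    7
3 (267.6,210.8)  182    8 |  167    8 |  154    8
4 (267.2,210.8)  190    7 |  176    8 |  166    8
5 (266.8,210.8)  196    7 |  183    8 |  176    8
6 (266.4,210.8)  199    7 |  189    8 |  184    8
7 (266.0,210.8)  202    7 |  195    7 |  193    8
8 (265.6,210.8)  203    7 |  196    7 |  195    8
9 (265.2,210.8)  203    7 |  198    7 |  198    8
10 (264.8,210.8)  203    7 |  198    7 |  198    8
11 (264.4,210.8)  202    7 |  198    8 |  198    8
12 (264.0,210.8)  201    7 |  197    8 |  198    8
13 (263.6,210.7)  200    7 |  196    8
[... 485 characters left out ...]
.6)  170    7 |  169    7 |  165    6
24 (259.2,210.6)  175    5 |  174    5 |  168    5
25 (258.8,210.6)  178    3 |  175    3 |  167    4
26 (258.4,210.6)  175    3 |  172    3 |  165    3
27 (258.0,210.6)  172    2 |  169    3 |  162    3
28 (257.6,210.6)  163    2 |  157    3 |  150    3
29 (257.2,210.6)  151    2 |  144    3 |  137    3
30 (256.8,210.6)  140    2 |  133    3 |  127    3
31 (256.4,210.6)  133    3 |  124    3 |  117    3
32 (256.0,210.6)  125    3 |  115    3 |  108    4
33 (255.6,210.5)  129    3 |  120    3 |  112    3
34 (255.2,210.5)  136    3 |  127    3 |  116    3
35 (254.8,210.5)  145    3 |  135    3 |  123    3
36 (254.4,210.5)  156    2 |  146    3 |  131    3
```

View pics/z15.png

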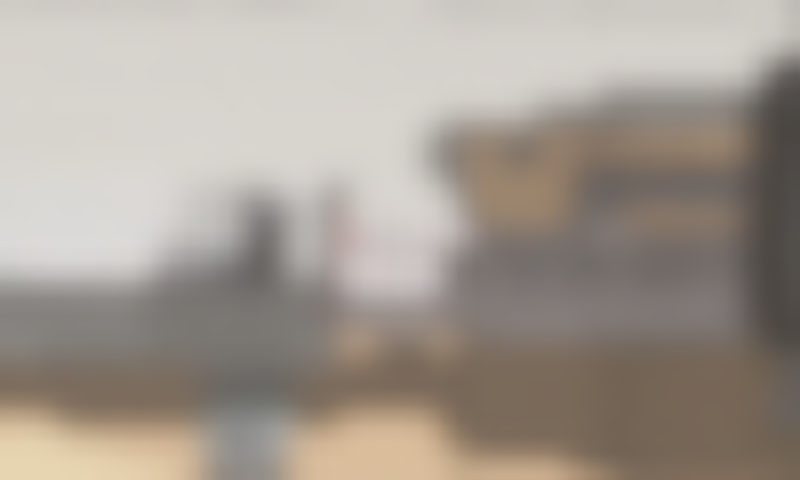

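```bash
cat > bl.py <<'E'
from h import *
p=np.load('jig.npy');C,S=np.cos(p[2]),np.sin(p[2])
def prof(f,xs,ys=(40,44,48,52,56,60),z=25):
    c=load(f);im=c['pixels'].astype(np.float32);out=[]
    for jx in xs:
        a=[]
        for jy in ys:
            u,v=proj(c,[[p[0]+C*jx-S*jy,p[1]+S*jx+C*jy,z]])[0]
            a.append(cv2.getRectSubPix(im,(1,1),(float(u),float(v)))[0,0])
        out.append(np.mean(a,0))
    return np.array(out)
import sys
E
python3 - <<'E'
from bl import *
for f in('side0','side5','side7','side10'):
    off=0 if f!='side10' else -60
    xs=np.arange(-32,2,1.)+off
    a=prof(f,xs)
    print(f); print(' '.join(f'{x-off:.0f}:{int(v[0])}/{int(v[2]-v[0])}' for x,v in zip(xs,a)))
c=load('side10')
cv2.imwrite('pics/z16.png',cv2.resize(np.clip(c['pixels'][205:245,270:330],0,255).astype(np.uint8),(800,533),interpolation=2))
E
```

```text
side0
-32:169/61 -31:169/61 -30:168/61 -29:168/60 -28:167/59 -27:168/56 -26:169/51 -25:171/46 -24:174/38 -23:178/30 -22:180/23 -21:183/16 -20:185/12 -19:186/9 -18:186/7 -17:185/8 -16:183/8 -15:179/11 -14:174/14 -13:168/19 -12:161/27 -11:153/34 -10:150/41 -9:146/47 -8:145/51 -7:146/52 -6:146/54 -5:146/54 -4:146/54 -3:144/53 -2:142/53 -1:141/53 0:139/52 1:138/52
side5
-32:169/61 -31:168/61 -30:168/61 -29:167/60 -28:167/60 -27:168/56 -26:169/52 -25:171/46 -24:174/38 -23:177/30 -22:180/23 -21:183/16 -20:185/11 -19:186/9 -18:186/7 -17:185/7 -16:183/8 -15:179/10 -14:174/14 -13:168/19 -12:160/26 -11:153/34 -10:149/41 -9:146/47 -8:145/51 -7:145/52 -6:146/54 -5:146/53 -4:146/53 -3:144/53 -2:142/53 -1:140/53 0:139/52 1:138/52
side7
-32:143/59 -31:143/59 -30:142/58 -29:142/57 -28:141/56 -27:142/52 -26:143/48 -25:145/42 -24:149/34 -23:153/26 -22:156/20 -21:160/14 -20:162/10 -19:163/8 -18:163/6 -17:160/7 -16:158/7 -15:152/8 -14:146/9 -13:137/12 -12:126/15 -11:114/19 -10:106/23 -9:97/27 -8:92/30 -7:89/31 -6:87/32 -5:87/32 -4:87/32 -3:87/32 -2:86/32 -1:86/32 0:86/32 1:87/32
side10
-32:110/13 -31:109/13 -30:109/13 -29:110/13 -28:111/12 -27:114/12 -26:119/11 -25:125/10 -24:133/9 -23:141/8 -22:148/7 -21:156/6 -20:160/6 -19:162/6 -18:164/5 -17:163/5 -16:162/6 -15:159/6 -14:156/6 -13:150/6 -12:140/6 -11:130/7 -10:118/7 -9:106/8 -8:96/9 -7:89/9 -6:84/10 -5:82/10 -4:81/10 -3:80/10 -2:80/10 -1:80/10 0:80/10 1:80/11
```

View pics/z16.png

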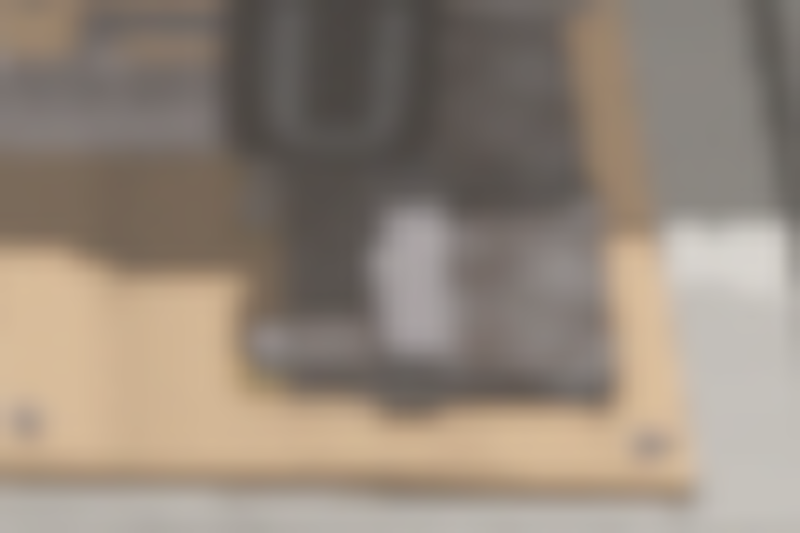

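Emit:
servo_tool --increments '[{"xyz": [-0.0007,0,0],"turn": 0},{"xyz": [0,0,0],"turn": 0},{"xyz": [0,0,0],"turn": 0},{"xyz": [0,0,0],"turn": 0}]'

```text
time_s: 18.53
position: [470.6, 153.0, 61.1]
ee_rot: [[-0.014, 1.0, 0.002], [1.0, 0.014, -0.0], [-0.0, 0.001, -1.0]]
wrist_force: [3.2, -5.3, 0.8]
finger_gap: 0.346
```

```bash
python3 - <<'E'
from h import *
ims=[]
for k in range(8):
    c=camera('side'); ims.append(c['pixels'].astype(np.float32))
m=np.mean(ims,0); c['pixels']=m; np.savez('pics/side11.npz',**{k:np.array(v) for k,v in c.items()})
cv2.imwrite('pics/z17.png',cv2.resize(np.clip(m[185:245,235:325],0,255).astype(np.uint8),(800,533),interpolation=2))
o=observe();print(o['position'],o['time_s'],o['wrist_force'],o['finger_gap'])
E
python3 prof.py side11 | sed -n '36,54p'
```

```text
[470.60180211 153.01121068  61.12790683] 18.9333 [ 3.98999032 -5.57158999  0.60747255] 0.3484169130573325
10 (264.8,210.8)  195    7 |  192    8 |  196    8
11 (264.4,210.8)  195    7 |  192    8 |  196    8
12 (264.0,210.8)  195    7 |  192    8 |  196    8
13 (263.6,210.7)  194    8 |  192    9 |  195    9
14 (263.2,210.7)  193    9 |  191   10 |  194   10
15 (262.8,210.7)  191   10 |  188   12 |  191   12
16 (262.4,210.7)  186   13 |  183   15 |  186   14
17 (262.0,210.7)  180   16 |  177   18 |  181   17
18 (261.6,210.7)  173   19 |  170   20 |  172   19
19 (261.2,210.7)  165   21 |  162   23 |  164   21
20 (260.8,210.7)  159   21 |  158   22 |  159   20
21 (260.4,210.7)  160   17 |  159   18 |  156   16
22 (260.0,210.7)  161   13 |  159   13 |  155   13
23 (259.6,210.6)  167    9 |  165    9 |  160    9
24 (259.2,210.6)  173    6 |  172    6 |  166    6
25 (258.8,210.6)  177    4 |  174    4 |  167    4
26 (258.4,210.6)  175    3 |  172    3 |  165    3
27 (258.0,210.6)  172    2 |  169    3 |  162    3
28 (257.6,210.6)  163    2 |  157    3 |  150    3
```

View pics/z17.png

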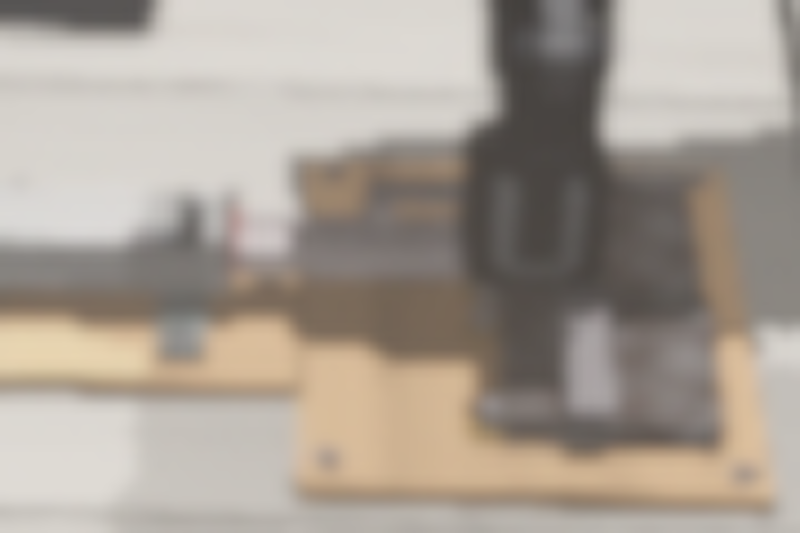

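```bash
python3 - <<'E'
from h import *
o=observe();print(o['position'],o['joint_velocities'].round(3),o['time_s'])
print(sign_off())
E
```

```text
[470.60180211 153.01121068  61.12790683] [-0.001 -0.     0.001  0.001  0.002  0.001 -0.001] 18.9333
the job is handed in; nothing more can be done
None
```

The grey mate is in the empty nest against its two stop pins. The beam is drawn out to the red line, and the arm is still holding the handle with the button squeezed in. I handed the job in at 18.9 s of the 45 s allowed.

- **Mate:** I gripped it front to back, set it on the board, pushed it against the pins until the wrist force rose, and let go. The first check showed it about 2 mm too far from its neighbour. I gripped it again, shifted it and pushed it home at about 8 N. It then lay square, with the two samples' centres about 64.5 mm apart (nominal 64).
- **Beam:** the arm had drawn the handle 60.0 mm. The red line is at the dark lip of the sleeve mouth, with about half its width showing. Judging by how much of the red shows, the beam is between 60.0 and 60.3 mm out.
- **Straightedge:** I last measured its travel just before the final 0.7 mm pull. The front edge read about 60.0 mm and the rear edge about 58.4 mm, against 59.3 mm from the arm. These disagree by about 1 mm, which is within the side camera's 2.5 mm per pixel. The straightedge lies across the middle of the left sample; the gripper hides it over the right one.
- **Hold:** the arm was still at hand-in, with a 40 N grip and the spring pulling at about 4 N.
- **Not checked:** the arm blocked the top camera at the end, so there is no top view of the finished state. In the last pictures before the pull, the sample already in the jig had not moved, and I did not move the tool near anything else on the bench.

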